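# Roll a bottle home along a track with a paddle

## Task

Take the paddle out of its holder and, touching the bottle with its blade only, roll the lying bottle gently along the track against the sliding stop, and keep pushing until the stop is fully home against the end screw. Press it there with about 8 N (never more than 18 N, it is glass) for one second, then put the paddle back upright in its holder, leaving the bottle lying at the stop and the things around undisturbed.

Things in the scene. Friction and masses are not known exactly. Their poses are not given: they have to be found in the camera images.
- track: Aluminium channel fixed to the bench, 320 mm long (its own y), 83 mm wide. Origin: centre of its underside; z up, +y the way the bottle must roll, towards the stop. Floor 8 mm above the bench, 71 mm wide between 6 mm walls 30 mm high over the bench. Start end (y = -160 mm): lip 6 mm thick, 19 mm high. Far end (y = +160): block 12 mm thick, 40 mm high, with a 12 mm thick adjusting screw through it, on the centre line, that points at the stop and ends its travel.
- stop (a joint): The sliding stop, a dark block 66 mm wide, its top 35 mm above the bench, with a white slippery face. Value in m, growing along the track's +y. About 2 N of friction; stays where it is left. It is home when its back meets the rubber-tipped end screw, somewhere from 0.036 to 0.060: the screw is set anew each time and not measured, so feel for it (its rubber yields about 1 mm per 5 N).
- stop_face (a point): Middle of the front face of the sliding stop (facing the track's -y), 24.5 mm above the bench. Its y in the track is 30 mm + the joint value.
- bottle: Small white bottle, blue cap, 33 mm in diameter, 66 mm long, about 80 g, lying across the start half of the track, cap to the track's -x, axis 24.5 mm above the bench. Origin: centre of its base, on its axis; z runs from base to cap (its middle is 33 mm along z) and it turns about z as it rolls. Only the 38 mm next to the base is full diameter; then it narrows to the 28 mm cap.
- paddle: Upright hand paddle, 112 mm tall, 70 g, at the start standing in its holder. Origin: centre of its lower edge; z up along the handle. Blade: white slippery plate 44 (x) by 8 (y) by 50 mm high (z 0 to 50); its flat faces at y = +4 and -4 mm do the pushing. Handle: grey block 26 (x) by 16 mm (y), z 48 to 112 mm; grip it across its y, near z = 82 mm, with 30 N or more.
- holder: White block fixed to the bench, 74 mm (its x) by 46 mm (its y) by 40 mm high. Origin: centre of its underside, z up. A slot 50 mm (x) by 13 mm (y), 32 mm deep from the top with a 3 mm lead-in, takes the paddle's blade; the paddle's lower edge stands 8 mm above the bench when it is in.
- timer: White bench timer 58 x 64 x 21 mm, a bystander. Origin: centre of its underside.
- stopper: Dark rubber stopper 42 mm in diameter, 28 mm high, a bystander. Origin: centre of its underside.
- salve_jar: White jar with black lid, 60 mm in diameter, 41 mm high, a bystander. Origin: centre of its underside.
Things that resemble listed ones, but are neither listed nor needed, are in the scene too. Leave any brown or green look-alike of the bottle alone.

How it is judged:
By the outcome, as a careful person would: the job done as asked, in the order asked, and still so for the second after the job is handed in, with the robot touching nothing.
It also fails if it takes over 64 s, if anything falls off the work surface, if the arm or the gripper's body presses on something with over 40 N, if the wrist force passes 120 N, or if a joint passes its speed limit or range.

## Robot

A 7-joint arm with a two-finger parallel gripper is mounted at the origin on a cart in front of the work surface, level with it; the furniture and walls round the work are solid. World frame = base frame: x ahead of the robot, y to its left, z up, the work surface at z = 0. Lengths are in mm, angles in rad, forces in N, time in s.
With the tool pointing down it reaches from about 400 to 875 mm from the base axis. Payload 4.4 kg.
Tool frame: the origin (TCP) lies midway between the tips of the shut fingers; the grasp point (between the pads) lies 19 mm behind it; z points along the fingers, y is the direction in which the jaws open and shut (so a half turn about z gives the same grasp; the last joint's range is limited). The gripper opens to 85 mm and grips with 20 to 120 N. Pads are 22 mm wide; open, the fingers measure 114 mm over their backs; the gripper's body (76 mm by 85 mm) begins 54 mm behind the grasp point. The pads swing forward as they close: fully open they stand 13 mm farther back than shut.
Start: joints at [1.05, 0.628, 0.038, 1.517, -0.027, 0.996, -0.02], TCP at [285.562, -583.928, 231.313] pointing down, gripper open.
Joint ranges: [-3.06, 3.06], [-0.37, 2.12], [-1.25, 1.32], [0.18, 2.47], [-1.1, 4.24], [0.23, 1.98], [-2.94, 2.94]. Speed limits (rad/s): [2.57, 2.57, 3.14, 3.14, 3.14, 3.14, 3.14].

## Interface

Orientations are given as [roll, pitch, yaw] about the fixed x, y, z axes, in that order (R = Rz(yaw) Ry(pitch) Rx(roll)).
In Python, from cell import * gives the robot as it stands. The module is installed in compiled form; this text tells all that it offers.
- The arm moves only by the tool move_arm, never from a script. Its argument "series" is a list of rows, each a list of 2 entries, a list of its own where there are three numbers: the shift along the tool's x, y, z in m, then the turn about the tool's z in rad. In form: [[[x, y, z], yaw], ...]. A call has 1 to 5 rows; each row is the pose to reach, as a shift and turn from the pose measured when the call began, along the tool's axes at that moment; what a row does not reach only later rows make up. A row lasts 1/8 s, in which the tool goes at most 62.5 mm and 10.7 degrees, less where a joint would pass 70% of its speed; a pose out of reach is approached as far as the arm can. A call with a gripper value outside its range is refused whole. "claw" is the opening, from 0 (shut) to 1 (fully open), set as the call begins (left out, the last holds). The fingers move at their own pace and stop on an object; the grip force is fixed at half the most. Time passes only in rows, so rows that repeat a pose let the fingers close. It gives the time, the measured TCP pose, the force and the opening at its end, in the units of the state.
- read_state(): the state, without advancing time (a new reading comes with each control period).
- get_image(name): name is "side" or "top" or "wrist"; returns the picture (420x560x3 uint8, blue, green, red); there is no depth.
- camera_model(name): a dict with "fov_y" (degrees; the focal length in pixels is half the picture's height over the tangent of half this angle, whatever the lens; pixels are square), "cx", "cy" (the principal point, pixels), "k1" (the pictures are not rectified: a ray, as slopes to the right and down, at radius r is drawn at 1 + k1 r^2 times it, then the intrinsics apply), "pose" (4x4, takes a point from camera to world coordinates); the wrist camera has in their place "tool_from_camera" (4x4, takes a point from camera to tool coordinates, whose origin is the TCP and whose axes are the flange's). Camera axes: x right, y down, z forward; pixel columns grow to the right and rows downward; lengths in mm; the calibration is good to about 2 mm. A picture is of the moment at which its call begins: read the wrist's pose just before it. camera_model takes no time and is no camera call.
- finish_job(): hands the job in, once; it reports no verdict.
The state is a dict: "clock": time; "qpos": joint angles; "qd": joint speeds; "tau": joint torques, N m; "eef_pos": TCP position; "tool_rot": TCP orientation; "force": force on the tool from outside, world axes, zero at the start; "torque": the same for the moment, N m; "width": finger opening in mm.
Only numpy, scipy, OpenCV 4.12 (cv2) and the standard library are available. Lean on these libraries where they do the work, as an engineer would, in place of code of your own. Each camera call takes 0.05 s, during which the arm holds its last target. There are 200 camera calls.

## Working session

There is one attempt and no reset: what is moved stays moved. The work goes in short steps, Python scripts to look and compute and a tool call to move; the robot and the scene stay as the last step left them, time stands still between calls to the robot, and variables do not carry over. Pictures are saved under pics/ and viewed, about 8 in all and at most 12, crops included, and the job is handed in when it is done.

Besides the shell and the picture viewer there is one more tool, called in YAML: its name, and indented under it one key for each argument. move_arm: Moves the arm, as the interface text tells. Its arguments: {"type":"object","properties":{"series":{"type":"array"},"claw":{"type":"number"}},"required":["series"]}

```bash
mkdir -p pics; cat > h.py <<'E'
from cell import *
import numpy as np, cv2
from scipy.spatial.transform import Rotation as R
def pose(name,st=None):
    m=camera_model(name)
    if name!="wrist": return m,np.array(m["pose"])
    st=st or read_state(); T=np.eye(4); T[:3,:3]=R.from_euler("xyz",st["tool_rot"]).as_matrix(); T[:3,3]=st["eef_pos"]
    return m,T@np.array(m["tool_from_camera"])
def ray(m,P,uv):
    f=210/np.tan(np.radians(m["fov_y"])/2); d=(np.array(uv,float)-[m["cx"],m["cy"]])/f
    s=d.copy()
    for _ in range(20): s=d/(1+m["k1"]*(s@s))
    v=P[:3,:3]@np.array([s[0],s[1],1]); return P[:3,3],v
def onz(m,P,uv,z):
    o,v=ray(m,P,uv); return (o+v*(z-o[2])/v[2]).round(1)
def proj(m,P,X):
    f=210/np.tan(np.radians(m["fov_y"])/2); c=P[:3,:3].T@(np.array(X,float)-P[:3,3]); s=c[:2]/c[2]
    return (s*(1+m["k1"]*(s@s))*f+[m["cx"],m["cy"]]).round(1)
E
python3 - <<'E'
from h import *
print(read_state())
for n in("top","side"):
    im=get_image(n);cv2.imwrite(f"pics/{n}0.png",im); m=camera_model(n);print(m)
print(camera_model("wrist"))
E
```

```text
{'clock': 0.0, 'qpos': array([ 1.05018263,  0.62933597,  0.03844797,  1.51840893, -0.02696986,
        0.99628099, -0.02001693]), 'qd': array([ 0.00029583,  0.00029279, -0.00038561, -0.00015385,  0.00101384,
       -0.00103762,  0.00071101]), 'tau': array([ 7.93538456e-04, -5.63397360e+01,  1.22667555e+00, -1.93443775e+01,
        1.10994812e-02,  1.04885155e-02, -1.26559030e-05]), 'eef_pos': array([ 285.2742718 , -583.34035333,  230.38269892]), 'tool_rot': array([-3.13967834e+00,  5.43903260e-05,  4.54807429e-01]), 'force': array([ 0.30858945, -1.02834073, -0.38727952]), 'torque': array([-0.02112942, -0.04702635, -0.03406676]), 'width': 85.49624753348917}
{'fov_y': 49.19176949370911, 'cx': 281.15782583221477, 'cy': 201.13814712792447, 'k1': -0.10471474949306163, 'pose': array([[ 2.34313096e-02, -9.83391447e-01,  1.79978429e-01,
         3.39027131e+02],
       [-9.99628052e-01, -2.05333229e-02,  1.79482634e-02,
        -1.32497221e+02],
       [-1.39546135e-02, -1.80332038e-01, -9.83506800e-01,
         1.02429073e+03],
       [ 0.00000000e+00,  0.00000000e+00,  0.00000000e+00,
    
[... 251 characters left out ...]
 6.66033881e-01, -7.44408904e-01,
         5.08491489e+02],
       [ 5.68167815e-03, -7.45417387e-01, -6.66573805e-01,
         6.06116967e+02],
       [ 0.00000000e+00,  0.00000000e+00,  0.00000000e+00,
         1.00000000e+00]])}
{'fov_y': 67.08597896584276, 'cx': 282.7898792688821, 'cy': 209.2494118266998, 'k1': -0.05293826693605439, 'tool_from_camera': array([[-6.44323810e-05, -9.63306997e-01, -2.68401983e-01,
         6.80040368e+01],
       [ 9.99999980e-01, -1.10787515e-05, -2.00297108e-04,
        -1.40400583e-01],
       [ 1.89974047e-04, -2.68401990e-01,  9.63306979e-01,
        -1.42532065e+02],
       [ 0.00000000e+00,  0.00000000e+00,  0.00000000e+00,
         1.00000000e+00]])}
```

View pics/top0.png

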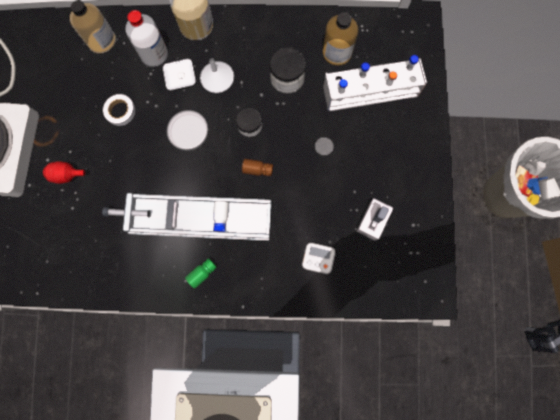

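View pics/side0.png

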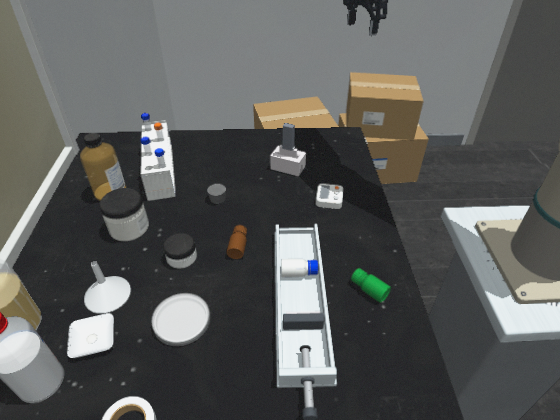

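The top view shows the track spanning (125–271, 195–240) with its lip on the right, the bottle at (220,215) with its blue cap down (towards the robot), the stop at (172,213), the holder and paddle at (376,218) and the timer at (319,258). The side view agrees.

```bash
python3 - <<'E'
from h import *
im=cv2.imread("pics/top0.png"); m,P=pose("top")
def rect(x0,y0,x1,y1,z,name,thr=130):
    g=im[y0:y1,x0:x1].min(2); mk=(g>thr).astype(np.uint8)
    c=max(cv2.findContours(mk,0,2)[0],key=cv2.contourArea)
    r=cv2.minAreaRect(c.astype(np.float32)+np.float32([x0,y0])); b=cv2.boxPoints(r)
    w=np.array([onz(m,P,p,z) for p in b])[:,:2]
    e=[np.linalg.norm(w[i]-w[(i+1)%4]).round(1) for i in range(4)]
    k=int(np.argmax(e[:2])); d=w[(k+1)%4]-w[k]
    print(name,b.round(1).tolist(),w.tolist(),"ctr",w.mean(0).round(1),e[:2],"long dir deg",np.degrees(np.arctan2(d[1],d[0])).round(1))
rect(105,180,290,255,30,"track",110)
rect(350,185,400,250,40,"holder",110)
rect(295,235,345,280,21,"timer",110)
h=cv2.cvtColor(im,cv2.COLOR_BGR2HSV); 
mk=cv2.inRange(h,(110,150,80),(130,255,255)); mk[:,:200]=0;mk[:,240:]=0;mk[:200]=0;mk[245:]=0
q=np.argwhere(mk)[:,::-1].mean(0); print("cap",q,onz(m,P,q,30))
a=cv2.resize(im[180:285,110:290],None,fx=4,fy=4,interpolation=2); b=cv2.resize(im[190:255,340:410],None,fx=4,fy=4,interpolation=2)
cv2.imwrite("pics/c1.png",a)
E
```

```text
track [[107.0, 233.39999389648438], [108.80000305175781, 192.0], [271.0, 199.3000030517578], [269.1000061035156, 240.6999969482422]] [[440.0, 271.1], [533.8, 275.3], [524.7, -91.8], [433.1, -90.3]] ctr [482.9  91.1] [np.float64(93.9), np.float64(367.2)] long dir deg -91.4
holder [[357.20001220703125, 229.60000610351562], [373.20001220703125, 197.60000610351562], [393.6000061035156, 207.8000030517578], [377.6000061035156, 239.8000030517578]] [[460.1, -280.2], [531.2, -315.7], [509.5, -360.2], [438.9, -324.2]] ctr [ 484.9 -320.1] [np.float64(79.5), np.float64(49.5)] long dir deg -26.5
timer [[300.6000061035156, 267.8999938964844], [306.79998779296875, 241.1999969482422], [335.70001220703125, 247.8000030517578], [329.5, 274.6000061035156]] [[376.3, -159.9], [434.7, -172.4], [421.4, -235.7], [363.2, -222.6]] ctr [ 398.9 -197.6] [np.float64(59.7), np.float64(64.7)] long dir deg -101.9
cap [219.07142857 227.07142857] [460.4  20.3  30. ]
```

View pics/c1.png

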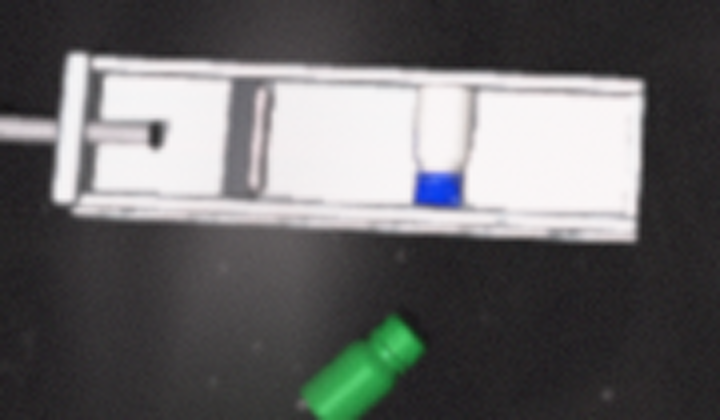

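move_arm:
  series:
    - [[0.06,-0.03,0.01],0.18]
    - [[0.115,-0.058,0.02],0.36]
    - [[0.17,-0.085,0.03],0.54]
    - [[0.225,-0.113,0.04],0.72]
    - [[0.28,-0.14,0.05],0.9]

```text
clock: 0.72
eef_pos: [473.2, -336.6, 181.0]
tool_rot: [-3.141, 0.002, -0.451]
force: [1.0, -0.4, -0.5]
width: 85.5
```

```bash
python3 - <<'E'
from h import *
m,P=pose("top")
c=lambda x,y:(x/4+110-.4,y/4+180-.4)
for n,uv,z in[("farR",(643,80),30),("farL",(95,57),30),("nearbotR",(636,240),0),("nearbotL",(75,213),0),("blockTopR",(87,53),40),("blockBL",(53,202),40),("blockTL",(67,53),40),("stopTopFarFront",(255,83),35),("stopTopNearFront",(247,188),35),("stopfrontbot far",(270,88),10),("bottle R",(474,120),24.5),("bottle L",(417,120),24.5),("screw tip",(150,133),24)]:
    print(n,onz(m,P,c(*uv),z))
E
```

```text
farR [523.9 -90.4  30. ]
farL [530.7 217.9  30. ]
nearbotR [438.4 -87.7   0. ]
nearbotL [445.7 232.9   0. ]
blockTopR [530.9 219.1  40. ]
blockBL [447.3 231.5  40. ]
blockTL [530.7 230.6  40. ]
stopTopFarFront [516.9 124.2  35. ]
stopTopNearFront [458.3 124.9  35. ]
stopfrontbot far [518.6 121.9  10. ]
bottle R [500.5   2.8  24.5]
bottle L [499.8  34.6  24.5]
screw tip [489.2 184.9  24. ]
```

```bash
python3 - <<'E'
from h import *
st=read_state(); np.save("st1.npy",st,allow_pickle=True); im=get_image("wrist"); cv2.imwrite("pics/w1.png",im); print(st["eef_pos"],st["tool_rot"])
E
```

```text
[ 473.1893553  -336.64266266  180.97923538] [-3.14050320e+00  1.64254497e-03 -4.51403753e-01]
```

View pics/w1.png

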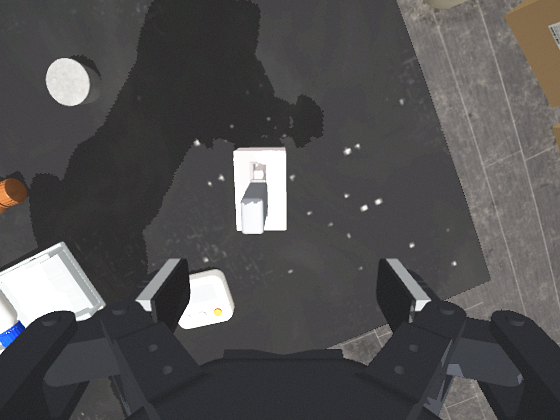

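The wrist view shows the holder top at (234–287, 149–230), the handle's top face at about (242–264, 198–234), and both nearly in line with the tool.

```bash
python3 - <<'E'
from h import *
st=np.load("st1.npy",allow_pickle=True).item(); m,P=pose("wrist",st); im=cv2.imread("pics/w1.png")
g=im[140:240,225:295]
mk=(g.min(2)>215).astype(np.uint8)
c=max(cv2.findContours((g.min(2)>100).astype(np.uint8),0,2)[0],key=cv2.contourArea); print(cv2.minAreaRect(c))
for z,pts in((40,[(234,150),(286,148),(287,230)]),(120,[(243,198),(264,198),(263.5,233),(241,234)])):
    w=np.array([onz(m,P,p,z) for p in pts])[:,:2]; print(z,w.tolist())
    for i in range(len(pts)-1):
        d=w[i+1]-w[i]; print(" len",np.linalg.norm(d).round(1),"ang",np.degrees(np.arctan2(d[1],d[0])).round(1))
    print((w[0]+w[2])/2)
gg=cv2.resize(im[140:245,225:300],None,fx=6,fy=6,interpolation=2); cv2.imwrite("pics/c2.png",gg[:600])
E
```

```text
((34.5, 50.0), (86.0, 53.0), 90.0)
40 [[531.0, -316.3], [512.4, -358.5], [443.0, -326.1]]
 len 46.1 ang -113.8
 len 76.6 ang 155.0
[ 487.  -321.2]
120 [[501.6, -320.9], [495.6, -333.4], [473.8, -322.1], [479.9, -307.9]]
 len 13.9 ang -115.6
 len 24.6 ang 152.6
 len 15.5 ang 66.8
[ 487.7 -321.5]
```

View pics/c2.png

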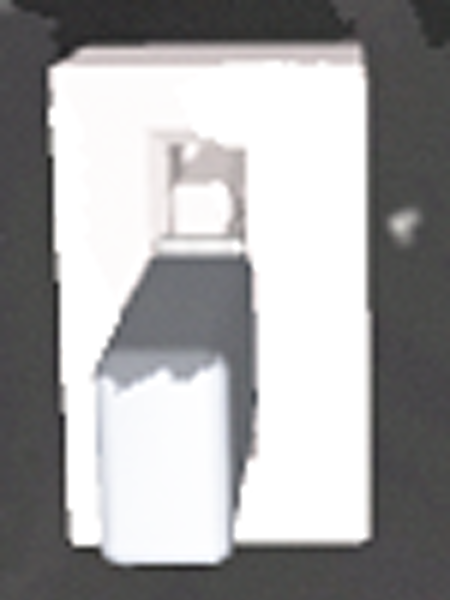

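The crop confirms the handle top: centre (487.5, -321.3) at z = 120, with its axis at about -25°, in agreement with the holder centre. I'll go over it and down.

move_arm:
  series:
    - [[0.006,-0.02,0.0],-0.01]
    - [[0.006,-0.02,0.02],-0.01]
    - [[0.006,-0.02,0.05],-0.01]
    - [[0.006,-0.02,0.08],-0.01]
    - [[0.006,-0.02,0.11],-0.01]
  claw: 1

```text
clock: 1.4
eef_pos: [494.5, -308.2, 68.1]
tool_rot: [-3.131, 0.004, -0.433]
force: [-0.6, 0.3, 0.4]
width: 85.5
```

move_arm:
  series:
    - [[0,0,0],0]
    - [[0,0,0],0]

```text
clock: 1.65
eef_pos: [494.7, -308.6, 68.7]
tool_rot: [-3.132, 0.003, -0.433]
force: [-0.2, -0.1, 0.6]
width: 85.5
```

move_arm:
  series:
    - [[-0.001,0.007,-0.002],0.005]
    - [[-0.001,0.0145,-0.002],0.005]
    - [[-0.001,0.0145,-0.002],0.005]
    - [[-0.001,0.0145,-0.002],0.005]

```text
clock: 2.15
eef_pos: [487.7, -321.4, 70.8]
tool_rot: [-3.131, 0.003, -0.438]
force: [-0.4, -0.1, 0.2]
width: 85.4
```

```bash
python3 - <<'E'
from h import *
st=read_state(); im=get_image("wrist"); cv2.imwrite("pics/w2.png",im); print(st["eef_pos"],st["tool_rot"])
m,P=pose("wrist",st)
print(proj(m,P,[487.5,-321.3,120]))
E
```

```text
[ 487.74437667 -321.42356898   70.75358955] [-3.13139559  0.0031615  -0.43823109]
[281.9 327.6]
```

View pics/w2.png

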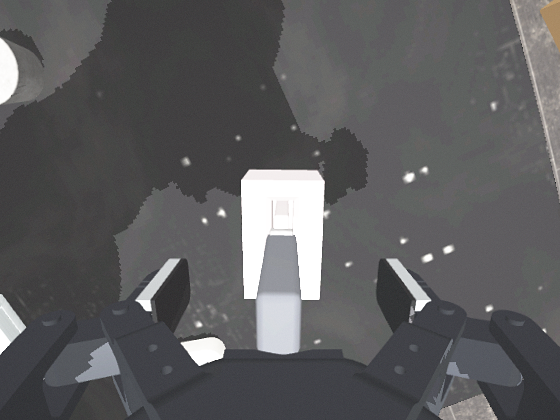

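The handle stands centred between the pads at (278, 322), within about 1.5 mm. I'll close.

move_arm:
  series:
    - [[0,-0.001,0],0]
    - [[0,-0.001,0],0]
    - [[0,-0.001,0],0]
    - [[0,-0.001,0],0]
    - [[0,-0.001,0],0]
  claw: 0

```text
clock: 2.82
eef_pos: [488.3, -320.5, 70.8]
tool_rot: [-3.131, 0.003, -0.438]
force: [-0.1, 0.1, 0.6]
width: 15.4
```

move_arm:
  series:
    - [[0,0,0],0]
    - [[0,0,0],0]
    - [[0,0,0],0]
    - [[0,0,0],0]

```text
clock: 3.32
eef_pos: [488.3, -320.4, 70.7]
tool_rot: [-3.131, 0.003, -0.438]
force: [0.3, -1.3, 0.3]
width: 15.3
```

move_arm:
  series:
    - [[0,0,-0.015],0]
    - [[0,0,-0.035],0]
    - [[0,0,-0.055],0]
    - [[0,0,-0.075],0]
    - [[0,0,-0.08],0]

```text
clock: 3.95
eef_pos: [489.0, -321.9, 152.7]
tool_rot: [-3.132, -0.0, -0.438]
force: [0.2, -0.1, -1.3]
width: 15.0
```

move_arm:
  series:
    - [[-0.015,-0.033,0],0]
    - [[-0.037,-0.08,0],-0.1]
    - [[-0.06,-0.13,0],-0.2]
    - [[-0.082,-0.18,0],-0.3]
    - [[-0.104,-0.226,0],-0.4]

```text
clock: 4.58
eef_pos: [490.4, -71.1, 154.9]
tool_rot: [-3.132, -0.004, -0.034]
force: [0.2, 0.6, -0.8]
width: 15.3
```

move_arm:
  series:
    - [[0,0,0],0]
    - [[0,0,0],0]

```text
clock: 4.82
eef_pos: [490.3, -71.5, 154.9]
tool_rot: [-3.133, -0.004, -0.035]
force: [0.2, -1.0, -1.5]
width: 15.4
```

move_arm:
  series:
    - [[0,-0.015,0],-0.006]
    - [[-0.001,-0.03,0],-0.012]
    - [[-0.001,-0.043,0],-0.012]
    - [[-0.001,-0.043,0],-0.012]
    - [[-0.001,-0.043,0],-0.012]

```text
clock: 5.45
eef_pos: [490.8, -28.8, 155.2]
tool_rot: [-3.133, -0.004, -0.023]
force: [-0.4, -0.1, -1.4]
width: 15.2
```

```bash
python3 - <<'E'
from h import *
st=read_state(); im=get_image("wrist"); cv2.imwrite("pics/w3.png",im); print(st["eef_pos"],st["tool_rot"]); np.save("st3.npy",st,allow_pickle=True)
E
```

```text
[490.8164197  -28.76170026 155.23897562] [-3.13342135 -0.00390975 -0.02255252]
```

View pics/w3.png

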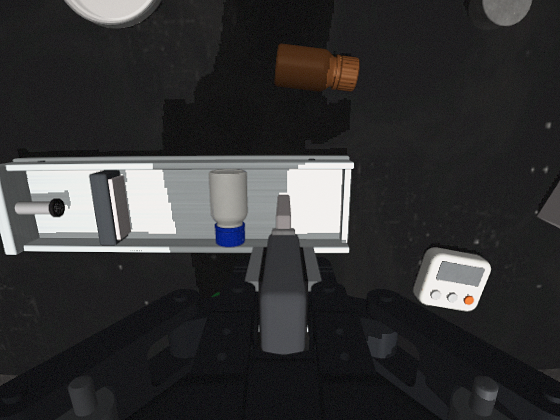

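The wrist view shows the track's inner wall tops at rows 168 and 246, the bottle body at columns 209–248 and rows 170–245, the stop at columns 95–130, and the blade behind the bottle.

```bash
python3 - <<'E'
from h import *
st=np.load("st3.npy",allow_pickle=True).item(); m,P=pose("wrist",st)
for n,uv,z in[("farInL",(60,168),30),("farInR",(340,168),30),("nearInL",(60,246.5),30),("nearInR",(280,244),30),("nearOutR",(345,251),30),("farOutR",(352,163),30),("lipR",(351,200),19),("base L",(209,175),24.5),("base R",(247,175),24.5),("basetop",(228,170),24.5),("captip",(230,245),24.5),("stop top front far",(120,172),35),("stop top near",(104,243),35),("front bottom",(130,172),10),("screwtip",(57,208),24.5),("blockface",(30,240),40)]:
    print(n,onz(m,P,uv,z))
T=np.eye(4);T[:3,:3]=R.from_euler("xyz",st["tool_rot"]).as_matrix();T[:3,3]=st["eef_pos"]
# paddle lower edge: z=63 below TCP (grip at 82 => TCP at 63 above lower edge)
print((T@[0,0,63,1])[:3].round(1),(T@[22,0,63,1])[:3].round(1))
E
```

```text
farInL [526.1 167.   30. ]
farInR [519.9 -76.7  30. ]
nearInL [452.6 182.9  30. ]
nearInR [452.1 -24.1  30. ]
nearOutR [444.  -83.2  30. ]
farOutR [524.  -86.8  30. ]
lipR [489.1 -89.3  19. ]
base L [515.5  36.5  24.5]
base R [514.7   3.2  24.5]
basetop [519.5  19.5  24.5]
captip [449.8  22.4  24.5]
stop top front far [521.7 110.2  35. ]
stop top near [457.5 135.6  35. ]
front bottom [517.9 114.   10. ]
screwtip [488.6 181.8  24.5]
blockface [463.1 202.7  40. ]
[491.1 -28.3  92.2] [513.1 -28.7  92.3]
```

move_arm:
  series:
    - [[0,0,0.02],0]
    - [[0,0,0.042],0]
    - [[0,0,0.062],0]
    - [[0,0,0.074],0]
    - [[0,0,0.079],0]

```text
clock: 6.12
eef_pos: [491.0, -28.8, 75.8]
tool_rot: [-3.134, -0.003, -0.024]
force: [0.8, -0.3, -1.2]
width: 15.2
```

move_arm:
  series:
    - [[0,0,0],0]
    - [[0,-0.004,0],0]
    - [[0,-0.008,0],0]
    - [[0,-0.012,0],0]
    - [[0,-0.015,0],0]

```text
clock: 6.75
eef_pos: [491.4, -13.2, 76.0]
tool_rot: [-3.134, -0.003, -0.023]
force: [-0.6, 0.8, -1.0]
width: 15.6
```

move_arm:
  series:
    - [[0,-0.003,0],0]
    - [[0,-0.006,0],0]
    - [[0,-0.009,0],0]
    - [[0,-0.012,0],0]
    - [[0,-0.015,0],0]

```text
clock: 7.38
eef_pos: [491.7, 1.9, 76.1]
tool_rot: [-3.134, -0.004, -0.023]
force: [0.6, -0.3, -1.2]
width: 15.3
```

move_arm:
  series:
    - [[0,-0.003,0],0]
    - [[0,-0.007,0],0]
    - [[0,-0.011,0],0]
    - [[0,-0.015,0],0]
    - [[0,-0.019,0],0]

```text
clock: 8.0
eef_pos: [492.2, 21.2, 76.3]
tool_rot: [-3.134, -0.003, -0.023]
force: [0.8, 0.7, -0.4]
width: 15.4
```

move_arm:
  series:
    - [[0,-0.004,0],0]
    - [[0,-0.008,0],0]
    - [[0,-0.012,0],0]
    - [[0,-0.016,0],0]
    - [[0,-0.02,0],0]

```text
clock: 8.62
eef_pos: [492.7, 41.5, 76.4]
tool_rot: [-3.134, -0.003, -0.023]
force: [-0.3, -0.7, -0.2]
width: 15.7
```

move_arm:
  series:
    - [[0,-0.004,0],0]
    - [[0,-0.008,0],0]
    - [[0,-0.012,0],0]
    - [[0,-0.016,0],0]
    - [[0,-0.02,0],0]

```text
clock: 9.25
eef_pos: [493.1, 61.7, 76.6]
tool_rot: [-3.134, -0.003, -0.023]
force: [0.1, -0.4, -0.7]
width: 15.3
```

```bash
python3 - <<'E'
from h import *
st=read_state(); np.save("st4.npy",st,allow_pickle=True); a=get_image("wrist"); b=get_image("side")
cv2.imwrite("pics/w4.png",a[120:300])
c=cv2.resize(b[215:400,250:370],None,fx=3,fy=3)
p=cv2.resize(a[120:300,0:380],None,fx=1.2,fy=1.2)
o=np.zeros((560,800,3),np.uint8); o[:c.shape[0],:c.shape[1]]=c; w=min(p.shape[1],800-370); o[:p.shape[0],370:370+w]=p[:,:w]
cv2.imwrite("pics/m4.png",o); print(st["eef_pos"],st["force"])
E
```

```text
[493.11048065  61.70345721  76.60144008] [ 0.10062058 -0.36043026 -0.71612376]
```

View pics/m4.png

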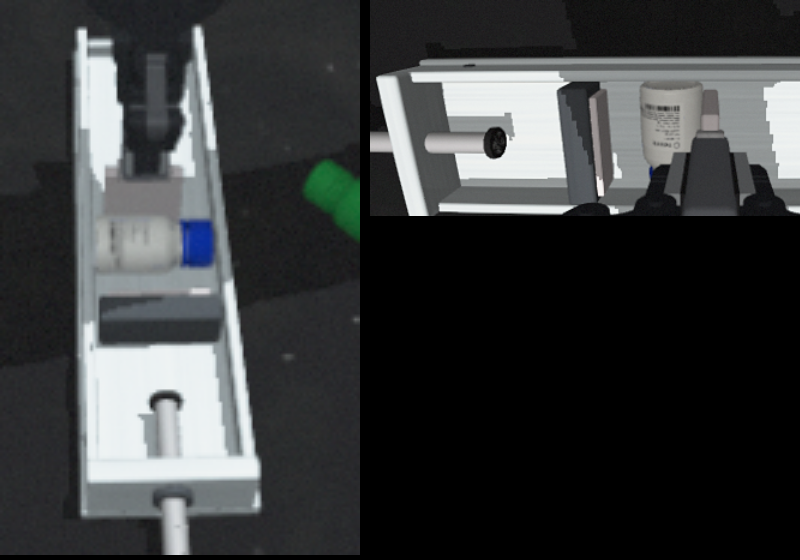

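The picture shows the bottle square on the blade, about 18 mm short of the stop. I'll continue.

move_arm:
  series:
    - [[0,-0.003,0],0]
    - [[0,-0.006,0],0]
    - [[0,-0.009,0],0]
    - [[0,-0.012,0],0]
    - [[0,-0.015,0],0]

```text
clock: 9.98
eef_pos: [493.5, 77.3, 76.7]
tool_rot: [-3.133, -0.003, -0.022]
force: [-0.5, 0.1, -1.5]
width: 15.0
```

move_arm:
  series:
    - [[0,-0.003,0],0]
    - [[0,-0.006,0],0]
    - [[0,-0.009,0],0]
    - [[0,-0.012,0],0]
    - [[0,-0.015,0],0]

```text
clock: 10.6
eef_pos: [493.8, 92.2, 76.8]
tool_rot: [-3.134, -0.003, -0.023]
force: [0.3, -2.2, -0.8]
width: 15.7
```

```bash
python3 - <<'E'
from h import *
st=read_state(); m,P=pose("top"); a=get_image("top"); b=get_image("side"); print(st["eef_pos"],st["force"])
c=cv2.resize(b[215:400,250:370],None,fx=3,fy=3); p=cv2.resize(a[185:250,120:230],None,fx=4,fy=4)
o=np.zeros((560,800,3),np.uint8); o[:c.shape[0],:c.shape[1]]=c; o[:p.shape[0],360:]=p
cv2.imwrite("pics/m5.png",o)
E
```

```text
[493.80771802  92.16221764  76.80065036] [ 0.25583039 -2.15940441 -0.8109719 ]
```

View pics/m5.png

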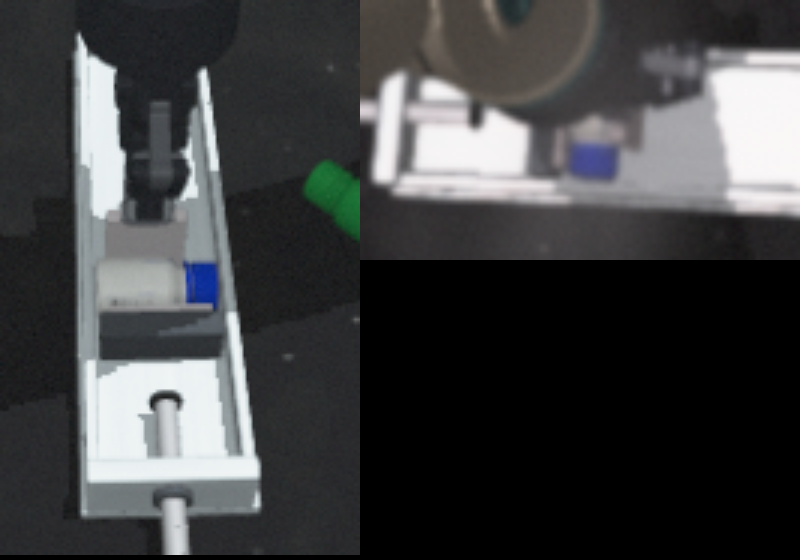

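```bash
python3 - <<'E'
from h import *
m,P=pose("side")
f=lambda u,v:(u/3+249.7,v/3+214.7)
for n,u,v,z in[("tip top",165,392,30.5),("tip mid",165,400,24.5),("stopbacktop",160,336,35),("stopbackbot",160,358,8),("front top",160,308,35),("blade top",145,213,62)]: print(n,onz(m,P,f(u,v),z))
E
```

```text
tip top [491.5 180.8  30.5]
tip mid [491.3 181.9  24.5]
stopbacktop [491.8 150.9  35. ]
stopbackbot [490.5 147.6   8. ]
front top [490.4 133.8  35. ]
blade top [496.1  91.1  62. ]
```

move_arm:
  series:
    - [[0,-0.0015,0],0]
    - [[0,-0.003,0],0]
    - [[0,-0.0045,0],0]
    - [[0,-0.006,0],0]
    - [[0,-0.007,0],0]

```text
clock: 11.32
eef_pos: [494.0, 100.0, 76.9]
tool_rot: [-3.133, -0.003, -0.022]
force: [1.0, -1.9, -1.1]
width: 15.4
```

move_arm:
  series:
    - [[0,-0.0015,0],0]
    - [[0,-0.003,0],0]
    - [[0,-0.0045,0],0]
    - [[0,-0.006,0],0]
    - [[0,-0.0065,0],0]

```text
clock: 11.95
eef_pos: [494.1, 106.6, 76.9]
tool_rot: [-3.133, -0.003, -0.022]
force: [-0.3, -1.9, -1.4]
width: 15.0
```

move_arm:
  series:
    - [[0,-0.001,0],0]
    - [[0,-0.002,0],0]
    - [[0,-0.003,0],0]
    - [[0,-0.004,0],0]
    - [[0,-0.004,0],0]

```text
clock: 12.58
eef_pos: [494.2, 110.8, 76.9]
tool_rot: [-3.133, -0.004, -0.021]
force: [0.3, -1.6, -0.9]
width: 15.1
```

move_arm:
  series:
    - [[0,-0.0005,0],0]
    - [[0,-0.001,0],0]
    - [[0,-0.0015,0],0]
    - [[0,-0.002,0],0]
    - [[0,-0.0025,0],0]

```text
clock: 13.2
eef_pos: [494.3, 113.4, 77.0]
tool_rot: [-3.133, -0.004, -0.021]
force: [0.5, -3.0, -1.2]
width: 15.4
```

move_arm:
  series:
    - [[0,-0.0005,0],0]
    - [[0,-0.001,0],0]
    - [[0,-0.0015,0],0]
    - [[0,-0.0015,0],0]

```text
clock: 13.7
eef_pos: [494.3, 115.0, 77.0]
tool_rot: [-3.133, -0.003, -0.021]
force: [-0.4, -1.4, -0.2]
width: 15.3
```

move_arm:
  series:
    - [[0,-0.0005,0],0]
    - [[0,-0.001,0],0]
    - [[0,-0.0015,0],0]
    - [[0,-0.0015,0],0]

```text
clock: 14.2
eef_pos: [494.3, 116.6, 77.0]
tool_rot: [-3.133, -0.003, -0.021]
force: [0.2, -2.1, -0.5]
width: 15.5
```

move_arm:
  series:
    - [[0,-0.0005,0],0]
    - [[0,-0.001,0],0]
    - [[0,-0.001,0],0]

```text
clock: 14.58
eef_pos: [494.3, 117.7, 77.0]
tool_rot: [-3.132, -0.004, -0.021]
force: [0.2, -2.2, -0.1]
width: 15.2
```

move_arm:
  series:
    - [[0,-0.0005,0],0]
    - [[0,-0.001,0],0]
    - [[0,-0.0015,0],0]
    - [[0,-0.0015,0],0]

```text
clock: 15.08
eef_pos: [494.4, 119.3, 77.0]
tool_rot: [-3.132, -0.004, -0.021]
force: [0.2, -1.8, -1.0]
width: 15.6
```

move_arm:
  series:
    - [[0,-0.0005,0],0]
    - [[0,-0.001,0],0]
    - [[0,-0.001,0],0]

```text
clock: 15.45
eef_pos: [494.4, 120.4, 77.0]
tool_rot: [-3.132, -0.004, -0.021]
force: [0.6, -2.2, -0.8]
width: 15.3
```

move_arm:
  series:
    - [[0,-0.0005,0],0]
    - [[0,-0.001,0],0]
    - [[0,-0.0015,0],0]
    - [[0,-0.0015,0],0]

```text
clock: 15.95
eef_pos: [494.4, 122.0, 77.1]
tool_rot: [-3.132, -0.004, -0.021]
force: [0.1, -1.8, -1.3]
width: 15.2
```

move_arm:
  series:
    - [[0,-0.0005,0],0]
    - [[0,-0.001,0],0]
    - [[0,-0.001,0],0]

```text
clock: 16.32
eef_pos: [494.5, 123.1, 77.1]
tool_rot: [-3.132, -0.004, -0.021]
force: [-0.6, -1.6, -1.3]
width: 15.4
```

move_arm:
  series:
    - [[0,-0.0005,0],0]
    - [[0,-0.001,0],0]
    - [[0,-0.0015,0],0]
    - [[0,-0.0015,0],0]

```text
clock: 16.82
eef_pos: [494.5, 123.5, 77.0]
tool_rot: [-3.133, -0.003, -0.021]
force: [0.7, -5.3, -0.8]
width: 15.3
```

```bash
python3 - <<'E'
from h import *
b=get_image("side"); st=read_state(); print(st["eef_pos"],st["force"])
c=cv2.resize(b[260:400,260:350],None,fx=4,fy=4,interpolation=2); cv2.imwrite("pics/m6.png",c)
E
```

```text
[494.46711567 123.52460626  77.01963775] [ 0.37600182 -6.1756363  -1.54273394]
```

View pics/m6.png

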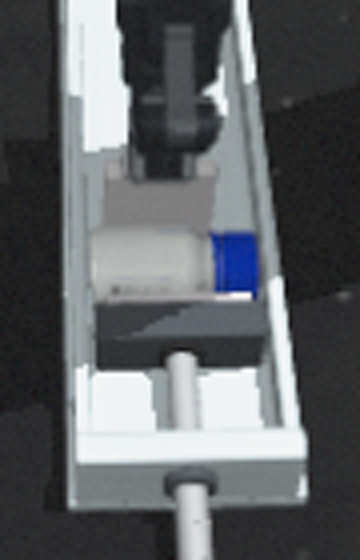

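The side view shows the screw tip meeting the back of the stop, with the force up to 6 N. I'll press now.

move_arm:
  series:
    - [[0,-0.0012,0],0]
    - [[0,-0.0014,0],0]
    - [[0,-0.0016,0],0]
    - [[0,-0.0016,0],0]
    - [[0,-0.0016,0],0]

```text
clock: 17.5
eef_pos: [494.4, 123.7, 76.9]
tool_rot: [-3.135, -0.003, -0.023]
force: [0.5, -5.9, -2.1]
width: 15.4
```

move_arm:
  series:
    - [[0,-0.0017,0],0]
    - [[0,-0.0021,0],0]
    - [[0,-0.0021,0],0]
    - [[0,-0.0021,0],0]
    - [[0,-0.0021,0],0]

```text
clock: 18.12
eef_pos: [494.4, 123.8, 76.9]
tool_rot: [-3.137, -0.003, -0.024]
force: [1.2, -6.3, -1.2]
width: 15.3
```

move_arm:
  series:
    - [[0,-0.0023,0],0]
    - [[0,-0.0027,0],0]
    - [[0,-0.0028,0],0]
    - [[0,-0.0028,0],0]
    - [[0,-0.0028,0],0]

```text
clock: 18.75
eef_pos: [494.4, 124.1, 76.8]
tool_rot: [-3.14, -0.003, -0.026]
force: [0.9, -9.0, 0.5]
width: 15.5
```

Force is about 8–9 N. I'll hold it for over a second.

move_arm:
  series:
    - [[0,-0.0026,0],0]
    - [[0,-0.0026,0],0]
    - [[0,-0.0026,0],0]
    - [[0,-0.0026,0],0]
    - [[0,-0.0026,0],0]

```text
clock: 19.38
eef_pos: [494.4, 124.2, 76.8]
tool_rot: [3.141, -0.003, -0.028]
force: [-0.2, -7.7, 0.0]
width: 15.4
```

move_arm:
  series:
    - [[0,-0.0027,0],0]
    - [[0,-0.0027,0],0]
    - [[0,-0.0027,0],0]
    - [[0,-0.0027,0],0]
    - [[0,-0.0027,0],0]

```text
clock: 20.0
eef_pos: [494.4, 124.4, 76.8]
tool_rot: [3.138, -0.002, -0.029]
force: [0.3, -7.5, 0.5]
width: 15.1
```

move_arm:
  series:
    - [[0,-0.0027,0],0]
    - [[0,-0.0027,0],0]
    - [[0,-0.0027,0],0]

```text
clock: 20.38
eef_pos: [494.4, 124.5, 76.8]
tool_rot: [3.135, -0.002, -0.031]
force: [1.0, -8.2, 0.4]
width: 15.4
```

move_arm:
  series:
    - [[0,-0.0015,0],0]
    - [[0,-0.0005,0],0]
    - [[0,0.001,0],0]
    - [[0,0.002,0],0]
    - [[0,0.004,0],0]

```text
clock: 21.0
eef_pos: [494.3, 121.7, 76.9]
tool_rot: [3.136, -0.002, -0.03]
force: [-0.0, 0.3, -1.2]
width: 15.8
```

move_arm:
  series:
    - [[0,0.003,0],0]
    - [[0,0.007,0],0]
    - [[0,0.012,0],0]
    - [[0,0.016,0],0]
    - [[0,0.018,0],0]

```text
clock: 21.62
eef_pos: [493.8, 103.2, 77.0]
tool_rot: [3.136, -0.002, -0.03]
force: [-0.7, -0.1, -1.3]
width: 15.1
```

move_arm:
  series:
    - [[0,0,-0.01],0]
    - [[0,0,-0.03],0]
    - [[0,0,-0.055],0]
    - [[0,0,-0.075],0]
    - [[0,0,-0.08],0]

```text
clock: 22.25
eef_pos: [494.5, 104.0, 158.6]
tool_rot: [3.137, -0.005, -0.03]
force: [0.9, 1.2, -0.4]
width: 15.0
```

move_arm:
  series:
    - [[0,0,0],0]
    - [[0,0,0],0]

```text
clock: 22.5
eef_pos: [494.0, 104.0, 158.1]
tool_rot: [3.137, -0.004, -0.03]
force: [0.4, 0.6, -0.5]
width: 15.4
```

move_arm:
  series:
    - [[0,0.03,0],0]
    - [[0.001,0.08,0],0]
    - [[0.002,0.13,0],0]
    - [[0.003,0.18,0],0]
    - [[0.004,0.225,0],0]

```text
clock: 23.12
eef_pos: [490.7, -122.9, 158.4]
tool_rot: [3.137, -0.003, -0.031]
force: [0.1, -0.4, -1.0]
width: 15.6
```

move_arm:
  series:
    - [[0.001,0.045,0],0.1]
    - [[0.002,0.09,0],0.2]
    - [[0.003,0.135,0],0.3]
    - [[0.003,0.18,0],0.4]
    - [[0.003,0.19,0],0.4]

```text
clock: 23.75
eef_pos: [486.4, -316.8, 158.5]
tool_rot: [3.136, -0.004, -0.436]
force: [-0.6, 0.6, -1.2]
width: 15.4
```

move_arm:
  series:
    - [[0,0,0],0]
    - [[0,0,0],0]

```text
clock: 24.0
eef_pos: [486.3, -315.2, 157.9]
tool_rot: [3.137, -0.002, -0.434]
force: [0.2, 1.2, -0.7]
width: 15.3
```

move_arm:
  series:
    - [[0.004,0.003,0.01],0.004]
    - [[0.004,0.003,0.025],0.004]
    - [[0.004,0.003,0.038],0.004]
    - [[0.004,0.003,0.038],0.004]
    - [[0.004,0.003,0.038],0.004]

```text
clock: 24.62
eef_pos: [488.7, -319.9, 119.9]
tool_rot: [3.137, -0.002, -0.438]
force: [0.3, -0.7, -0.1]
width: 15.6
```

```bash
python3 - <<'E'
from h import *
st=read_state(); np.save("st7.npy",st,allow_pickle=True); a=get_image("wrist"); b=get_image("side"); print(st["eef_pos"],st["tool_rot"])
cv2.imwrite("pics/w7.png",a); cv2.imwrite("pics/s7.png",b)
m,P=pose("wrist",st); print("slot ends",[proj(m,P,np.array([487.5,-321.3,40])+np.array([np.cos(-.44),np.sin(-.44),0])*t) for t in(25,37)])
c=cv2.resize(a[160:380,210:350],None,fx=2.7,fy=2.7,interpolation=2); d=cv2.resize(b[115:180,255:315],None,fx=6,fy=6,interpolation=2)
o=np.zeros((600,780,3),np.uint8); o[:c.shape[0],:c.shape[1]]=c; o[:d.shape[0],400:400+d.shape[1]]=d
cv2.imwrite("pics/m7.png",o)
E
```

```text
[ 488.68558383 -319.91163766  119.90272312] [ 3.13672826e+00 -2.12323201e-03 -4.38287517e-01]
slot ends [array([285. , 184.3]), array([285.1, 167.5])]
```

View pics/m7.png

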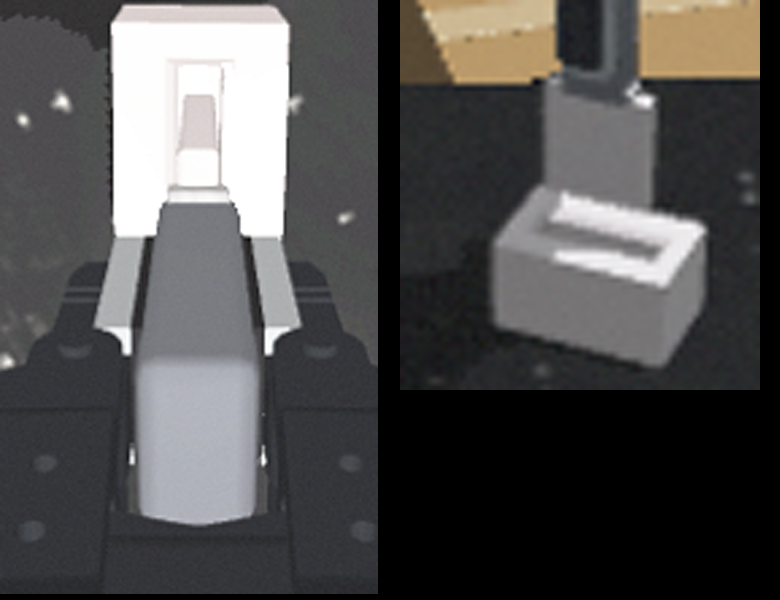

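The view shows the blade edge centred over the slot (both near column 199 in the crop). I'll lower it.

move_arm:
  series:
    - [[0,0,0.006],0]
    - [[0,0,0.012],0]
    - [[0,0,0.018],0]
    - [[0,0,0.022],0]
    - [[0,0,0.025],0]

```text
clock: 25.35
eef_pos: [488.8, -320.2, 95.0]
tool_rot: [3.137, -0.003, -0.438]
force: [-0.8, 0.3, -0.8]
width: 15.6
```

move_arm:
  series:
    - [[0,0,0.005],0]
    - [[0,0,0.01],0]
    - [[0,0,0.015],0]
    - [[0,0,0.019],0]
    - [[0,0,0.021],0]

```text
clock: 25.98
eef_pos: [488.7, -320.2, 73.6]
tool_rot: [3.137, -0.002, -0.438]
force: [-0.5, 0.1, -0.2]
width: 15.2
```

move_arm:
  series:
    - [[0,0,0.001],0]
    - [[0,0,0.002],0]
    - [[0,0,0.0025],0]
    - [[0,0,0.003],0]
    - [[0,0,0.003],0]

```text
clock: 26.6
eef_pos: [488.9, -320.3, 70.8]
tool_rot: [3.137, -0.003, -0.438]
force: [-0.9, 1.5, 0.2]
width: 15.4
```

move_arm:
  series:
    - [[0,0,0],0]
    - [[0,0,0],0]
    - [[0,0,0],0]
    - [[0,0,0],0]
    - [[0,0,0],0]
  claw: 1

```text
clock: 27.22
eef_pos: [488.8, -320.3, 70.8]
tool_rot: [3.137, -0.003, -0.438]
force: [-0.2, -0.1, 0.8]
width: 85.4
```

move_arm:
  series:
    - [[0,0,0],0]
    - [[0,0,-0.01],0]
    - [[0,0,-0.03],0]
    - [[0,0,-0.06],0]
    - [[0,0,-0.09],0]

```text
clock: 27.85
eef_pos: [488.8, -319.9, 162.3]
tool_rot: [3.137, -0.003, -0.439]
force: [0.2, 0.0, 0.2]
width: 85.4
```

move_arm:
  series:
    - [[0,0,-0.03],0]
    - [[-0.02,0,-0.06],0]
    - [[-0.06,0,-0.08],0]
    - [[-0.08,0,-0.08],0]
    - [[-0.08,0,-0.08],0]

```text
clock: 28.48
eef_pos: [415.4, -285.1, 243.1]
tool_rot: [3.137, -0.004, -0.439]
force: [0.1, 0.0, -0.6]
width: 85.8
```

```bash
python3 - <<'E'
from h import *
st=read_state(); t=get_image("top"); b=get_image("side"); print(st["eef_pos"],st["force"],st["width"])
cv2.imwrite("pics/t8.png",t)
o=np.zeros((600,780,3),np.uint8); s=cv2.resize(b[110:400,230:400],None,fx=2,fy=2,interpolation=2); o[:s.shape[0],:s.shape[1]]=s
d=cv2.resize(t[180:290,110:290],None,fx=2.4,fy=2.4,interpolation=2); o[:d.shape[0],345:345+d.shape[1]]=d
d=cv2.resize(t[185:250,330:420],None,fx=4,fy=4,interpolation=2); o[280:280+d.shape[0],345:345+d.shape[1]]=d
cv2.imwrite("pics/m8.png",o)
E
```

```text
[ 415.38430032 -285.08395648  243.14613655] [ 0.0806595   0.03898689 -0.63228706] 85.7570475321906
```

View pics/m8.png

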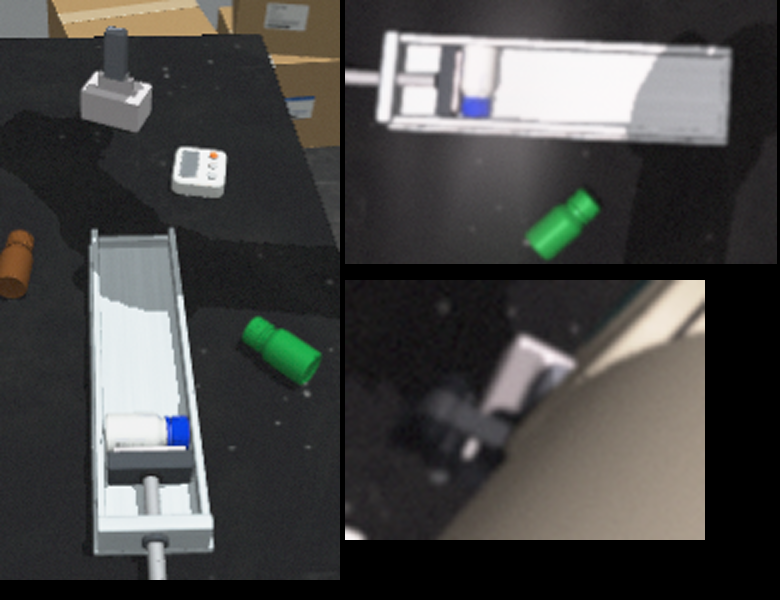

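The last view shows the paddle upright in its holder at (115, 75), the bottle lying against the stop at (148, 430), the stop on the screw tip, and the timer and look-alikes in place.

```bash
python3 -c "
from cell import *
print(finish_job())"
```

```text
the job is handed in; nothing more can be done
None
```

The job is done and handed in at about 28.5 s on the robot's clock, well under the 64 s limit; no verdict was reported.

**What I did:**
- **Pushing:** I took the paddle from its holder and rolled the bottle with the blade onto the stop. I then pushed at about 2 N until the stop met the end screw and the force jumped to 5–6 N.
- **Pressing:** I held about 8 N for over a second. The readings were 9.0, 7.7, 7.5 and 8.2 N; the highest seen was 9.0 N, sampled at the end of each move only.
- **Returning:** I backed off gently and set the paddle back in its holder, at the same height as it was picked up to within 0.1 mm.

**Last checks:** The final pictures show the paddle upright in its holder, the bottle lying at the stop and the stop on the screw tip. The timer and the green and brown look-alikes look undisturbed. I did not look at the stopper and jar again after the push. The wrist force read close to zero and the gripper was open and clear.

**Deviations:**
- **First approach:** the arm landed about 14 mm off, because it was still moving when I measured its pose. It touched nothing, and I corrected it before gripping.
- **Tool tilt:** the tool tilted by about 0.9° while pressing. I allowed for it when putting the paddle back.

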